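Switch check on the tray-stowed lug polisher

TASK

Give the cordless lug polisher its morning switch check without taking it out of its cradle: pull the cabinet's tool tray out to its stop, flip the orange lock-off lever on the paddle fully forward (towards the polishing disc), then squeeze the blue paddle right in against the body, gripping paddle and body between the fingers, hold it for two seconds and let it spring back. Leave the tray fully out and the lever forward, and do not disturb the other things on the table and the cabinet.

Things in the scene. Friction and masses are not known exactly. Their poses are not given: they have to be found in the camera images.
- cabinet: Black steel cabinet, 360 wide (y), 250 deep (x), 250 high, fixed. Origin on the table under the middle of its front, +x points into it, z up. Its foremost face, two brass door tracks at z 180-189 and 240-249, is at x = 0. The part above z 178 is a brow over the tray bay; its sliding door is fixed. Two loose things lie on its top.
- tray (a joint): Grey tray under the brow, 300 wide, slides out along the cabinet's -x. 0 = in, 0.140 m = out at its hard stop; starts 10 to 40 mm open. About 3 N of friction, stays where left. Heights above the table: floor 94, side walls to 115, black front plate 88 to 155.
- tray_pull (a point): Middle of the tray's brass pull, 140 above the table, 60 in front of the brass tracks with the tray in, 200 when out; axes as cabinet. A level stem along x, 14 wide (y), z 127-153 above the table, 50 long: front plate 25 behind this point, end flange (34 wide, 8 thick, top z 153) 25 in front. Pinch it from above across y.
- polisher (a point): Cordless polisher clamped on its side in the tray, axes as cabinet, forward (disc) is -x. Origin on the body's centre line, 134 above the table; tray out, it is only 22 in front of the brass tracks, so a gripper must lean back from the brow. Cream body x -83..30, y -14..18, z +-16; olive battery x 30..79; head and disc x -138..-83, y -20..34, z +-26. Tray floor at z -40.
- paddle (a joint): Blue paddle on the body's +y side, hinged (vertical axis) at its front end, polisher (-70, 31). 0 = sprung out, 0.115 rad = fully in, rear end against the body. Spring at the pad point 3 N at rest, 8 N fully in. It moves only some hundredths while the lock-off lever stands out, whose tail props it off the body.
- paddle_pad (a point): Where to squeeze, on the paddle's outer face 70 behind its hinge: polisher (0, 34, 0) at rest, 8 nearer the body when fully in. Across paddle and rubber grip: 52 at rest, 44 fully in. The paddle is a plate 6 thick, z +-14, from 7 to 86 behind the hinge.
- grip_side: Black rubber grip covering the body's right side (polisher y -18..-14, x -83..+28, z +-16), the face opposite the paddle where the other finger bears. Same origin and axes as polisher.
- lock_lever (a joint): Orange lock-off lever on the paddle, pivoting about a vertical axis at polisher (x -28, y +31). 0 = standing straight out sideways (+y), locked; 1.2 rad = folded fully forward, unlocked. Stays where left; takes about 1 N at the tip.
- lever_tip (a point): Outer end of the lock-off lever, 28 from its pivot (polisher (-28, +59, 0) when locked). The lever is a tab 4 thick (x), 22 high (z +-11), standing 25 proud of the paddle face. Push it from behind towards -x with a finger standing beside the paddle.
- sensor_housing: Loose cream plastic sensor housing 90 x 55 x 36 on top of the cabinet, origin under its centre. Leave alone.
- screwdriver: Loose screwdriver 180 long lying on top of the cabinet. Leave alone.
- ground_lug: Loose copper ground lug 70 long, 24 wide, 15 high on the table, left of the tray's path. Leave alone.
- valve_cap: Loose red rubber valve cap, 36 across, 22 high, on the table right of the tray's path. Leave alone.
- spanner: Loose steel spanner 160 long lying on the table, left of the tray's path. Leave alone.
- screw_jar: Loose closed jar, 60 across, 75 high, on the table left of the cabinet. Leave alone.
- parts_bin: Loose grey parts bin 110 x 150 x 50 on the table right of the tray's path. Leave alone.

How it is judged:
On the way, in this order (a step that is already met when the one before it is completed fails the run):
1. the tray is out at its stop (value of joint tray above 0.134 m), for 0.2 s.
2. the lock-off lever is flipped forward, the tray still out and the paddle not pressed (value of joint lock_lever above 0.95 rad and value of joint tray above 0.13 m and value of joint paddle below 0.05 rad), for 0.2 s.
3. the paddle is squeezed in against the body between the fingers and held, the tray still out (value of joint paddle above 0.1 rad and contact force between the fingers and paddle above 1 N and contact force between the fingers and grip_side above 1 N and value of joint tray above 0.13 m), for 1 s.
At the end, for the whole second after the job is handed in: Tray out at its stop (within 10 mm), lock-off lever forward (past 0.9 rad), paddle sprung back out (under 0.03 rad) (value of joint tray above 0.13 m and value of joint lock_lever above 0.9 rad and value of joint paddle below 0.03 rad); the robot touches nothing.
It fails at once if a bystander is disturbed (moved over 20 mm) (distance of any of sensor_housing, screwdriver, ground_lug, valve_cap, spanner, screw_jar, parts_bin from where it was at the start of the episode above 0.02 m).
It also fails if it takes over 70 s, if anything falls off the work surface, if the arm or the gripper's body presses on something with over 40 N, if the wrist force passes 120 N, or if a joint passes its speed limit or range.

ROBOT

A 7-joint arm with a two-finger parallel gripper is mounted at the origin on the work surface. World frame = base frame: x ahead of the robot, y to its left, z up, the work surface at z = 0. Lengths are in m, angles in rad, forces in N, time in s.
With the tool pointing down it reaches from about 0.425 to 0.95 m from the base axis. Payload 4.7 kg.
Tool frame: the origin (TCP) lies at the very end of the fingers, on their centre line; the grasp point (between the pads) lies 19 mm behind it (r.hold_point_z is the distance from the TCP to the grasp point, in m); y points along the fingers, x is the direction in which the jaws open and shut, and the axes are right-handed (so a half turn about y gives the same grasp; the last joint's range is limited). The gripper opens to 87 mm and grips with 3 to 60 N. Pads are 19 mm wide; open, the fingers measure 117 mm over their backs; the gripper's body (75 mm by 190 mm) begins 51 mm behind the grasp point.
Start: joints at [1.166, 0.469, -0.049, 1.532, 0.024, 1.141, -0.082], TCP at [0.248, -0.628, 0.223] pointing down, gripper open.
Joint ranges: [-2.59, 2.59], [-0.33, 1.99], [-1.39, 1.29], [0.1, 2.45], [-1.04, 4.18], [0.21, 1.99], [-2.66, 2.66]. Speed limits (rad/s): [2.57, 2.57, 3.14, 3.14, 3.14, 3.14, 3.14].

INTERFACE

Orientations are given as a rotation vector (axis times angle).
In Python, from station import r gives the robot as it stands.
- The arm moves only by the tool send_rows, never from a script. Its argument "moves" is a list of rows, each an object with "grip": the opening in per cent of the stroke, from 0 (shut) to 100 (fully open); "delta_pos": the shift along the world's x, y, z in mm, a list of three; "rot": the turn, a rotation vector about the world's x, y, z in rad, a list of three. In form: [{"grip": grip, "delta_pos": [dx, dy, dz], "rot": [wx, wy, wz]}, ...]. A call has 1 to 10 rows; each row shifts and turns the pose as measured when the row begins; what a row does not reach is not made up. A row lasts 1/10 s, in which the tool goes at most 50 mm and 8.59 degrees, less where a joint would pass 70% of its speed; a pose out of reach is approached as far as the arm can. A call is refused whole if a number of a shift passes 50 or a number of a turn 0.15, either way. A call with a gripper value outside its range is refused whole. The fingers move at their own pace and stop on an object; "force" is the grip in N (left out, the last holds). Time passes only in rows, so rows that do not move let the fingers close. It gives the time, the measured TCP pose, the force and the opening at its end, in the units of the state.
- r.get_obs(): the state, without advancing time (a new reading comes with each control period).
- r.get_image(name): name is "scene" or "top" or "wrist"; returns (picture, depth): 384x512x3 uint8, red, green, blue; 384x512 float32, m along the optical axis (not along the pixel's ray), 0 where there is no reading.
- r.get_calibration(name): a dict with "K" (3x3 intrinsics, pixels), "cam_to_world" (4x4, takes a point from camera to world coordinates). Camera axes: x right, y up, looking along -z (the intrinsics and any distortion apply to the point x, -y, -z); pixel columns grow to the right and rows downward; lengths in m; the calibration is good to about 2 mm. A picture is of the moment at which its call begins: read the wrist's pose just before it. get_calibration takes no time and is no camera call; for the wrist camera it gives the pose at the moment of the call.
- r.finish_job(): hands the job in, once; it reports no verdict.
The state is a dict: "t": time; "qpos": joint angles; "qd": joint speeds; "tau": joint torques, N m; "tcp_pos": TCP position; "tcp_rot": TCP orientation; "ft_force": force on the tool from outside, world axes, zero at the start; "wrist_torque": the same for the moment, N m; "grip_width": finger opening in m.
Only numpy, scipy, OpenCV 4.12 (cv2) and the standard library are available. Lean on these libraries where they do the work, as an engineer would, in place of code of your own. Each camera call takes 0.05 s, during which the arm holds its last target.

## Working session

There is one attempt and no reset: what is moved stays moved. The work goes in short steps, Python scripts to look and compute and a tool call to move; the robot and the scene stay as the last step left them, time stands still between calls to the robot, and variables do not carry over. Pictures are saved under pics/ and viewed, and the job is handed in when it is done.

Besides the shell and the picture viewer there is one more tool, called after "Emit:" as name(argument=value, ...) on one line, values as JSON. send_rows: Moves the arm, as the interface text tells. Its arguments: {"type":"object","properties":{"moves":{"type":"array"},"force":{"type":"number"}},"required":["moves"]}

```bash
mkdir -p pics; ls; cat > h.py <<'E'
import numpy as np, cv2
from station import r
def cap(n,tag):
    c=r.get_calibration(n); im,d=r.get_image(n)
    cv2.imwrite(f'pics/{tag}.png',im[:,:,::-1]); np.savez(f'pics/{tag}.npz',im=im,d=d,K=c['K'],T=c['cam_to_world'],dist=np.array(c.get('dist',0)) )
    return im,d,c
def load(tag): return np.load(f'pics/{tag}.npz')
def ray(z,u,v):
    K=z['K'];T=z['T']
    d=np.array([(u-K[0,2])/K[0,0],-(v-K[1,2])/K[1,1],-1.0]); return T[:3,3],T[:3,:3]@d
def plane(z,u,v,h):
    o,d=ray(z,u,v); return o+d*(h-o[2])/d[2]
def dep(z,u,v):
    o,d=ray(z,u,v); return o+d*z['d'][v,u]
def cloud(z):
    K=z['K'];T=z['T'];H,W=z['d'].shape
    u,v=np.meshgrid(np.arange(W),np.arange(H))
    p=np.stack([(u-K[0,2])/K[0,0],-(v-K[1,2])/K[1,1],-np.ones((H,W))],-1)*z['d'][...,None]
    return p@T[:3,:3].T+T[:3,3]
E
python3 - <<'E'
from h import *
np.set_printoptions(precision=4,suppress=True)
print(r.get_obs())
for n in ['scene','top','wrist']:
    im,d,c=cap(n,n+'0'); print(n,c)
E
```

```text
pics
{'t': 0.0, 'qpos': array([ 1.1661,  0.4695, -0.0486,  1.5337,  0.0241,  1.141 , -0.0823]), 'qd': array([-0.0011,  0.0001, -0.    , -0.0017, -0.0003, -0.    ,  0.0002]), 'tau': array([  0.0001, -50.7973,  -0.0802, -23.6152,  -0.0612,   0.0379,
         0.0002]), 'tcp_pos': array([ 0.2475, -0.6273,  0.2215]), 'tcp_rot': array([-1.3628,  0.9293, -0.9265]), 'ft_force': array([-0.0696, -0.4185, -0.4481]), 'wrist_torque': array([-0.0213, -0.0535,  0.0446]), 'grip_width': 0.08675562628372628}
scene {'K': array([[414.9595,   0.    , 254.7983],
       [  0.    , 414.9595, 192.3635],
       [  0.    ,   0.    ,   1.    ]]), 'cam_to_world': array([[ 0.9682,  0.2111, -0.1342,  0.4328],
       [-0.2497,  0.8457, -0.4716, -0.5663],
       [ 0.0139,  0.4901,  0.8716,  1.3081],
       [ 0.    ,  0.    ,  0.    ,  1.    ]])}
top {'K': array([[480.6952,   0.    , 263.5152],
       [  0.    , 480.6952, 197.3132],
       [  0.    ,   0.    ,   1.    ]]), 'cam_to_world': array([[-0.0067,  0.997 , -0.0766,  0.5414],
       [-1.    , -0.0065,  0.003 ,  0.0237],
       [ 0.0025,  0.0766,  0.9971,  1.3685],
       [ 0.    ,  0.    ,  0.    ,  1.    ]])}
wrist {'K': array([[304.2572,   0.    , 254.8877],
       [  0.    , 304.2572, 188.8778],
       [  0.    ,   0.    ,   1.    ]]), 'cam_to_world': array([[ 0.3684,  0.8865,  0.2801,  0.3258],
       [-0.9297,  0.352 ,  0.1087, -0.5968],
       [-0.0022, -0.3004,  0.9538,  0.3842],
       [ 0.    ,  0.    ,  0.    ,  1.    ]])}
```

View pics/scene0.png

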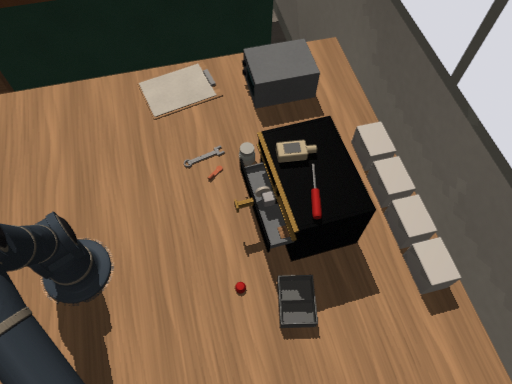

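View pics/top0.png

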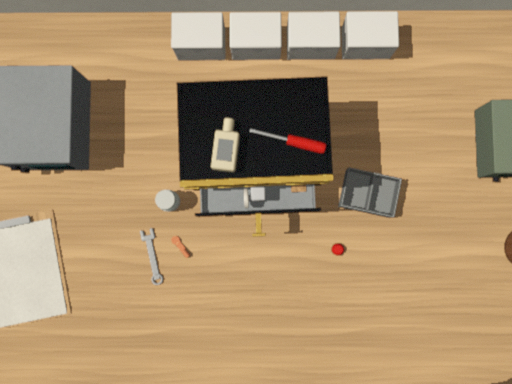

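View pics/wrist0.png

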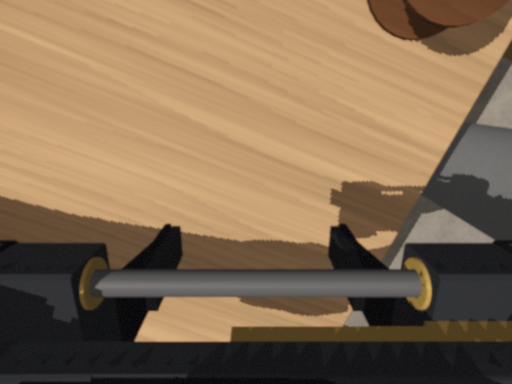

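```bash
python3 - <<'E'
from h import *
from scipy.spatial.transform import Rotation as R
print(R.from_rotvec(r.get_obs()['tcp_rot']).as_matrix().round(3))
E
```

```text
[[ 0.367 -0.001  0.93 ]
 [-0.93   0.001  0.367]
 [-0.001 -1.    -0.   ]]
```

```bash
cat > loc.py <<'E'
from h import *
np.set_printoptions(precision=4,suppress=True)
z=load('top0'); P=cloud(z); im=z['im']
hsv=cv2.cvtColor(im,cv2.COLOR_RGB2HSV)
X,Y,Z=P[...,0],P[...,1],P[...,2]
br=cv2.inRange(hsv,(18,120,80),(32,255,255))>0
for nm,m in [('track',br&(Z>0.23)&(Z<0.27)),('pull',br&(Z>0.12)&(Z<0.17))]:
    v,u=np.nonzero(m); print(nm,len(u),u.min(),u.max(),v.min(),v.max(),P[m].min(0),P[m].max(0),np.median(P[m],0))
m=br&(Z>0.23)&(Z<0.27)
v,u=np.nonzero(m)
# front edge: lowest row per column
us=np.unique(u); us=us[3:-3]
pts=np.array([plane(z,a,v[u==a].max()+0.5,0.2445)[:2] for a in us])
k=np.polyfit(pts[:,1],pts[:,0],1); print('front line x=a*y+b',k, 'ymin/max',pts[:,1].min(),pts[:,1].max())
top=(Z>0.24)&(Z<0.26)&(abs(Y-0.02)<0.3)&(X>0.5)&(X<1)
v,u=np.nonzero(top); rect=cv2.minAreaRect(P[top][:,:2].astype(np.float32)); print('top rect',rect)
m=br&(Z>0.12)&(Z<0.17); print('pull rect',cv2.minAreaRect(P[m][:,:2].astype(np.float32)),len(P[m]))
E
python3 loc.py
```

```text
track 1095 180 332 174 186 [ 0.655  -0.1411  0.2363] [0.6818 0.2162 0.2548] [0.668  0.0377 0.2476]
pull 157 252 265 213 236 [0.537  0.0169 0.1304] [0.5952 0.0497 0.1576] [0.5597 0.0344 0.1512]
front line x=a*y+b [-0.0364  0.6612] ymin/max -0.13397066803765806 0.2092140420987436
top rect ((0.7854433655738831, 0.0425412654876709), (0.25151389837265015, 0.3607308864593506), 2.042363405227661)
pull rect ((0.5660957098007202, 0.03312745317816734), (0.032828763127326965, 0.0581941232085228), 89.5533447265625) 157
```

```bash
python3 - <<'E'
from h import *
z=load('top0'); im=z['im'][150:250,170:345]
cv2.imwrite('pics/top0c.png',cv2.resize(im[:,:,::-1],None,fx=4.5,fy=4.5,interpolation=cv2.INTER_CUBIC))
z=load('scene0'); im=z['im'][140:260,220:310]
cv2.imwrite('pics/scene0c.png',cv2.resize(im[:,:,::-1],None,fx=5,fy=5,interpolation=cv2.INTER_CUBIC))
E
```

```text
(no output)
```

View pics/top0c.png

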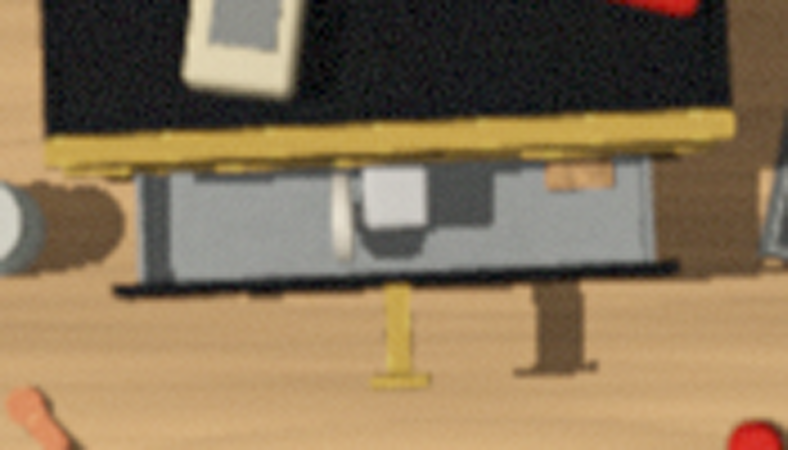

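View pics/scene0c.png

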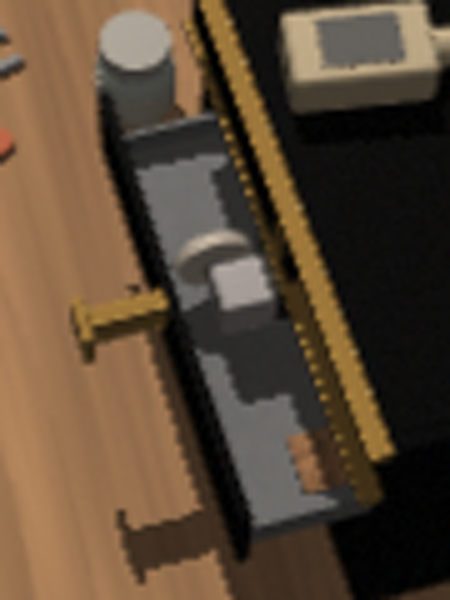

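Emit:
send_rows(moves=[{"grip":100,"delta_pos":[10,30,20],"rot":[0,0,0]},{"grip":100,"delta_pos":[14,40,15],"rot":[0,0,-0.05]},{"grip":100,"delta_pos":[16,45,5],"rot":[0,0,-0.05]},{"grip":100,"delta_pos":[16,45,5],"rot":[0,0,-0.05]},{"grip":100,"delta_pos":[16,45,5],"rot":[0,0,-0.05]},{"grip":100,"delta_pos":[16,45,5],"rot":[0,0,-0.05]},{"grip":100,"delta_pos":[16,45,5],"rot":[0,0,-0.05]},{"grip":100,"delta_pos":[16,45,0],"rot":[0,0,-0.04]}], force=30)

```text
t: 0.95
tcp_pos: [0.3638, -0.28, 0.2793]
tcp_rot: [-1.211, 1.208, -1.199]
ft_force: [1.3, 0.4, 0.4]
grip_width: 0.0871
```

Emit:
send_rows(moves=[{"grip":100,"delta_pos":[16,45,0],"rot":[0,0,0]},{"grip":100,"delta_pos":[16,45,0],"rot":[0,-0.04,0]},{"grip":100,"delta_pos":[20,45,0],"rot":[0,-0.04,0]},{"grip":100,"delta_pos":[20,45,0],"rot":[0,-0.04,0]},{"grip":100,"delta_pos":[20,45,0],"rot":[0,-0.03,0]},{"grip":100,"delta_pos":[20,45,0],"rot":[0,-0.03,0]},{"grip":100,"delta_pos":[15,30,0],"rot":[0,0,0]},{"grip":100,"delta_pos":[0,0,0],"rot":[0,0,0]}])

```text
t: 1.75
tcp_pos: [0.491, 0.036, 0.2805]
tcp_rot: [-1.074, 1.058, -1.275]
ft_force: [-0.3, 0.0, -0.5]
grip_width: 0.0871
```

```bash
cat >> h.py <<'E'
from scipy.spatial.transform import Rotation as R
CY=0.036
def targetR(lean):
    s,c=np.sin(lean),np.cos(lean)
    M=np.array([[0,s,c],[-1,0,0],[0,-c,s]])
    return R.from_euler('z',CY)*R.from_matrix(M)
def rotto(lean):
    o=r.get_obs(); return (targetR(lean)*R.from_rotvec(o['tcp_rot']).inv()).as_rotvec()
E
python3 - <<'E'
from h import *
np.set_printoptions(precision=4,suppress=True)
im,d,c=cap('wrist','wrist1'); o=r.get_obs(); print(o['t'],o['tcp_pos'],o['qpos'],rotto(np.radians(10)))
E
```

```text
1.8 [0.4901 0.0338 0.28  ] [ 0.3702  0.0488 -0.5541  1.9759  0.0664  0.9399 -1.7696] [-0.0029  0.0126  0.0194]
```

View pics/wrist1.png

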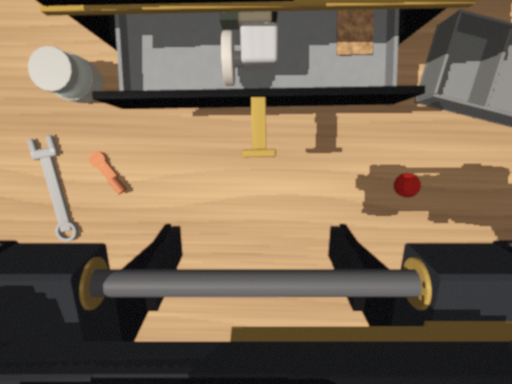

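```bash
python3 - <<'E'
from h import *
np.set_printoptions(precision=4,suppress=True)
z=load('wrist1');P=cloud(z);hsv=cv2.cvtColor(z['im'],cv2.COLOR_RGB2HSV)
br=cv2.inRange(hsv,(18,120,80),(32,255,255))>0
br[:90]=0;br[165:]=0
m=br&(P[...,2]>.145)&(P[...,2]<.16);m=cv2.erode(m.astype(np.uint8),np.ones((2,2)))>0
v,u=np.nonzero(m);print(len(u),u.min(),u.max(),v.min(),v.max())
for lo,hi in[(98,145),(149,160)]:
    s=(v>=lo)&(v<hi); q=P[v[s],u[s]]; print(q.min(0),q.max(0),q.mean(0))
E
```

```text
903 243 275 97 156
[0.552  0.0282 0.1509] [0.5965 0.0419 0.1555] [0.574  0.0355 0.1533]
[0.5401 0.0181 0.151 ] [0.5474 0.0499 0.1549] [0.5436 0.0341 0.1531]
```

Emit:
send_rows(moves=[{"grip":100,"delta_pos":[35,0,0],"rot":[0,0.006,0.01]},{"grip":100,"delta_pos":[40,1,-10],"rot":[0,0.006,0.01]},{"grip":100,"delta_pos":[4,0,-40],"rot":[0,0,0]},{"grip":100,"delta_pos":[0,0,-45],"rot":[0,0,0]},{"grip":100,"delta_pos":[0,0,-45],"rot":[0,0,0]},{"grip":100,"delta_pos":[0,0,-18],"rot":[0,0,0]},{"grip":100,"delta_pos":[0,0,0],"rot":[0,0,0]}])

```text
t: 2.5
tcp_pos: [0.5694, 0.0207, 0.116]
tcp_rot: [-1.094, 1.063, -1.274]
ft_force: [0.6, -0.6, 0.1]
grip_width: 0.0874
```

Emit:
send_rows(moves=[{"grip":100,"delta_pos":[0,14,4],"rot":[0,0,0]},{"grip":100,"delta_pos":[0,0,0],"rot":[0,0,0]}])

```text
t: 2.7
tcp_pos: [0.5698, 0.0336, 0.1213]
tcp_rot: [-1.093, 1.065, -1.277]
ft_force: [-0.0, -0.7, 1.5]
grip_width: 0.087
```

```bash
python3 - <<'E'
from h import *
np.set_printoptions(precision=4,suppress=True)
im,d,c=cap('wrist','wrist2'); o=r.get_obs(); print(o['t'],o['tcp_pos'],o['qpos'],rotto(np.radians(10)))
E
```

```text
2.75 [0.5698 0.032  0.1212] [ 0.2367  0.3803 -0.4735  1.9935  0.3433  0.6627 -2.0037] [ 0.0084 -0.0008  0.0201]
```

View pics/wrist2.png

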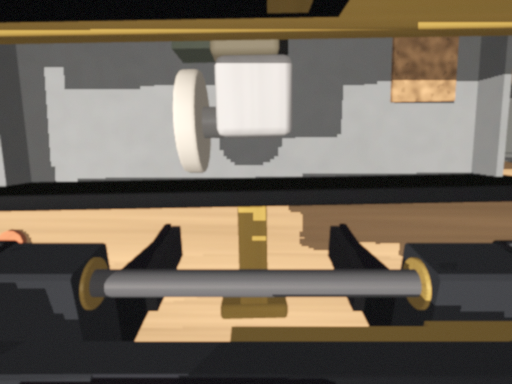

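Emit:
send_rows(moves=[{"grip":0,"delta_pos":[0,0,0],"rot":[0,0,0.01]},{"grip":0,"delta_pos":[0,0,0],"rot":[0,0,0]},{"grip":0,"delta_pos":[0,0,0],"rot":[0,0,0]},{"grip":0,"delta_pos":[0,0,0],"rot":[0,0,0]},{"grip":0,"delta_pos":[0,0,0],"rot":[0,0,0]},{"grip":0,"delta_pos":[0,0,0],"rot":[0,0,0]}], force=30)

```text
t: 3.35
tcp_pos: [0.5722, 0.0316, 0.1257]
tcp_rot: [-1.092, 1.052, -1.275]
ft_force: [-0.2, 0.6, -0.2]
grip_width: 0.0473
```

Emit:
send_rows(moves=[{"grip":0,"delta_pos":[0,0,0],"rot":[0,0,0]},{"grip":0,"delta_pos":[0,0,-3],"rot":[0,0,0]},{"grip":0,"delta_pos":[0,0,0],"rot":[0,0,0]},{"grip":0,"delta_pos":[0,0,0],"rot":[0,0,0]},{"grip":0,"delta_pos":[0,0,0],"rot":[0,0,0]},{"grip":0,"delta_pos":[0,0,0],"rot":[0,0,0]}])

```text
t: 3.95
tcp_pos: [0.572, 0.0348, 0.1222]
tcp_rot: [-1.091, 1.052, -1.27]
ft_force: [0.0, -0.1, 0.4]
grip_width: 0.0137
```

Emit:
send_rows(moves=[{"grip":0,"delta_pos":[-10,-0.4,0],"rot":[0,0,0]},{"grip":0,"delta_pos":[-15,-0.5,0],"rot":[0,0,0]},{"grip":0,"delta_pos":[-15,-0.5,0],"rot":[0,0,0]},{"grip":0,"delta_pos":[-15,-0.5,0],"rot":[0,0,0]},{"grip":0,"delta_pos":[-15,-0.5,0],"rot":[0,0,0]},{"grip":0,"delta_pos":[-12,-0.5,0],"rot":[0,0,0]},{"grip":0,"delta_pos":[-8,0,0],"rot":[0,0,0]}])

```text
t: 4.65
tcp_pos: [0.485, 0.0318, 0.1222]
tcp_rot: [-1.079, 1.045, -1.272]
ft_force: [4.3, -0.3, -3.3]
grip_width: 0.0137
```

Emit:
send_rows(moves=[{"grip":0,"delta_pos":[-8,0,0],"rot":[0,0,0]},{"grip":0,"delta_pos":[-6,0,0],"rot":[0,0,0]},{"grip":0,"delta_pos":[-5,0,0],"rot":[0,0,0]},{"grip":0,"delta_pos":[-5,0,0],"rot":[0,0,0]},{"grip":0,"delta_pos":[-4,0,0],"rot":[0,0,0]}])

```text
t: 5.15
tcp_pos: [0.4623, 0.031, 0.1227]
tcp_rot: [-1.064, 1.035, -1.276]
ft_force: [24.0, -0.4, -31.7]
grip_width: 0.0138
```

Emit:
send_rows(moves=[{"grip":0,"delta_pos":[-3,0,0],"rot":[0,0,0]},{"grip":0,"delta_pos":[-2,0,-1],"rot":[0,0,0]},{"grip":0,"delta_pos":[0,0,0],"rot":[0,0,0]}])

```text
t: 5.45
tcp_pos: [0.4625, 0.031, 0.1226]
tcp_rot: [-1.053, 1.03, -1.279]
ft_force: [1.3, 0.4, -3.1]
grip_width: 0.0137
```

```bash
python3 - <<'E'
from h import *
np.set_printoptions(precision=4,suppress=True)
im,d,c=cap('top','top1'); o=r.get_obs(); print(o['t'],o['tcp_pos'],o['ft_force'],rotto(np.radians(10)))
im=im[120:300,170:345]
cv2.imwrite('pics/top1c.png',cv2.resize(im[:,:,::-1],None,fx=3.3,fy=3.3,interpolation=cv2.INTER_CUBIC))
E
```

```text
5.5 [0.4624 0.031  0.1226] [ 2.6836  0.0526 -2.4068] [-0.0066  0.0456  0.0072]
```

View pics/top1c.png

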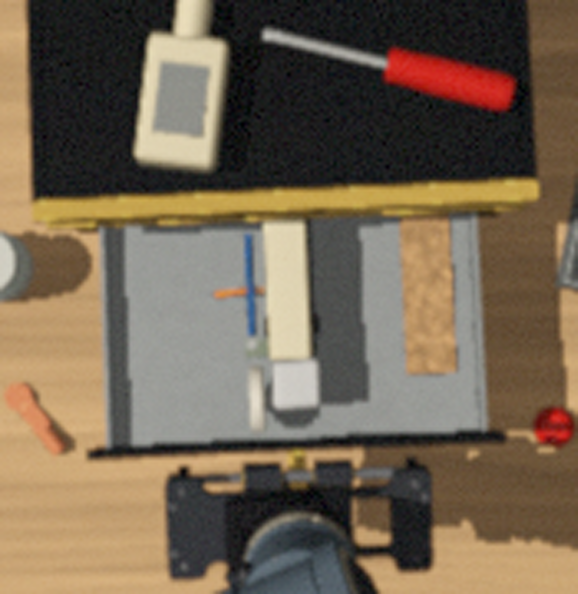

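Emit:
send_rows(moves=[{"grip":100,"delta_pos":[0,0,0],"rot":[0,0,0]},{"grip":100,"delta_pos":[0,0,0],"rot":[0,0,0]},{"grip":100,"delta_pos":[0,0,0],"rot":[0,0,0]},{"grip":100,"delta_pos":[0,0,0],"rot":[0,0,0]},{"grip":100,"delta_pos":[0,0,0],"rot":[0,0,0]},{"grip":100,"delta_pos":[0,0,0],"rot":[0,0,0]}])

```text
t: 6.1
tcp_pos: [0.4603, 0.0307, 0.1222]
tcp_rot: [-1.056, 1.033, -1.279]
ft_force: [0.5, -0.5, -0.3]
grip_width: 0.0539
```

```bash
cat > meas.py <<'E'
from h import *
import sys
np.set_printoptions(precision=4,suppress=True)
z=load(sys.argv[1]);P=cloud(z);hsv=cv2.cvtColor(z['im'],cv2.COLOR_RGB2HSV)
reg=(P[...,0]>.45)&(P[...,0]<.68)&(P[...,1]>-.08)&(P[...,1]<.16)&(P[...,2]>.1)&(P[...,2]<.2)
c0=np.array([.660,.038])
def cab(p):
    d=p[...,:2]-c0; c,s=np.cos(CY),np.sin(CY)
    return np.stack([d[...,0]*c+d[...,1]*s,-d[...,0]*s+d[...,1]*c,p[...,2]],-1)
for nm,lo,hi in [('blue',(100,120,50),(125,255,255)),('orange',(4,150,120),(16,255,255)),('cream',(18,30,150),(35,110,255)),('white',(0,0,185),(180,25,255))]:
    m=(cv2.inRange(hsv,lo,hi)>0)&reg
    q=cab(P[m]); v,u=np.nonzero(m)
    if len(q)<4: print(nm,len(q)); continue
    print(nm,len(q),u.min(),u.max(),v.min(),v.max(),'cab pct5',np.percentile(q,4,axis=0),'95',np.percentile(q,96,axis=0),'med',np.median(q,axis=0))
E
python3 meas.py top1
```

```text
blue 33 245 246 192 220 cab pct5 [-0.078   0.0287  0.1426] 95 [-0.0132  0.0316  0.1492] med [-0.0534  0.0298  0.1468]
orange 8 236 243 208 209 cab pct5 [-0.0521  0.037   0.1417] 95 [-0.0497  0.0537  0.1474] med [-0.0502  0.0452  0.1434]
cream 566 246 263 187 249 cab pct5 [-0.1255 -0.0127  0.1436] 95 [-0.0016  0.026   0.1535] med [-0.0551  0.0031  0.1486]
white 164 253 265 230 242 cab pct5 [-0.1378 -0.0164  0.146 ] 95 [-0.108   0.0137  0.1544] med [-0.123  -0.0012  0.1509]
```

Emit:
send_rows(moves=[{"grip":100,"delta_pos":[0,0,20],"rot":[0,0,0]},{"grip":60,"delta_pos":[0,0,40],"rot":[0,0,0]},{"grip":0,"delta_pos":[0,0,45],"rot":[0,0,0]},{"grip":0,"delta_pos":[15,0,40],"rot":[0,-0.08,0]},{"grip":0,"delta_pos":[25,2,0],"rot":[0,-0.08,0]},{"grip":0,"delta_pos":[25,2,0],"rot":[0,-0.08,0]},{"grip":0,"delta_pos":[25,2,0],"rot":[0,-0.07,0]},{"grip":0,"delta_pos":[0,0,0],"rot":[0,0,0]}])

```text
t: 6.9
tcp_pos: [0.5515, 0.0371, 0.2754]
tcp_rot: [-0.816, 0.786, -1.395]
ft_force: [-0.5, 0.2, -1.0]
grip_width: 0.0215
```

```bash
python3 - <<'E'
from h import *
np.set_printoptions(precision=4,suppress=True)
im,d,c=cap('wrist','wrist3'); o=r.get_obs(); print(o['t'],o['tcp_pos'],o['qpos'],o['ft_force'],o['grip_width'],rotto(np.radians(30)))
E
python3 meas.py wrist3
```

```text
6.95 [0.5509 0.037  0.2755] [ 0.4046  0.0156 -0.5948  2.1127  0.2019  0.493  -1.8818] [-0.2719 -0.455   0.1045] 0.01816856954993747 [0.0049 0.0142 0.0083]
blue 359 225 230 151 224 cab pct5 [-0.079   0.0292  0.1409] 95 [-0.0073  0.0334  0.1498] med [-0.0427  0.031   0.1485]
orange 121 202 237 191 197 cab pct5 [-0.0503  0.0229  0.1314] 95 [-0.0471  0.0572  0.1464] med [-0.0493  0.0454  0.1414]
cream 3193 238 270 140 321 cab pct5 [-0.0979 -0.0116  0.1484] 95 [0.003  0.0179 0.1517] med [-0.0509  0.0033  0.1504]
white 797 241 273 244 268 cab pct5 [-0.1252 -0.0136  0.1507] 95 [-0.1038  0.0156  0.1537] med [-0.1145  0.0009  0.1524]
```

View pics/wrist3.png

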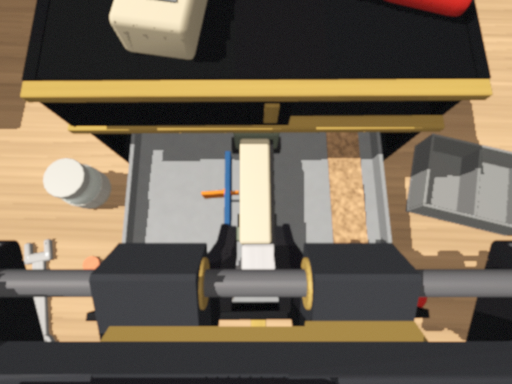

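Emit:
send_rows(moves=[{"grip":0,"delta_pos":[25,20,0],"rot":[0.002,0.007,0.004]},{"grip":0,"delta_pos":[30,20,0],"rot":[0.002,0.007,0.004]},{"grip":0,"delta_pos":[25,17,0],"rot":[0,0,0]},{"grip":0,"delta_pos":[5,0,-15],"rot":[0,0,0]},{"grip":0,"delta_pos":[0,0,-15],"rot":[0,0,0]},{"grip":0,"delta_pos":[0,0,0],"rot":[0,0,0]}])

```text
t: 7.55
tcp_pos: [0.6353, 0.0931, 0.244]
tcp_rot: [-0.837, 0.805, -1.386]
ft_force: [-0.2, 0.2, 0.3]
grip_width: 0.0004
```

```bash
python3 - <<'E'
from h import *
np.set_printoptions(precision=4,suppress=True)
im,d,c=cap('wrist','wrist4'); o=r.get_obs(); print(o['t'],o['tcp_pos'],o['qpos'],o['ft_force'],o['grip_width'],rotto(np.radians(30)))
E
```

```text
7.6 [0.636  0.0932 0.2454] [ 0.2283  0.234  -0.5779  1.9587  0.5327  0.5428 -2.2431] [-0.3519  0.3585  0.8532] 0.00039983496670611463 [ 0.0055 -0.0083  0.0063]
```

View pics/wrist4.png

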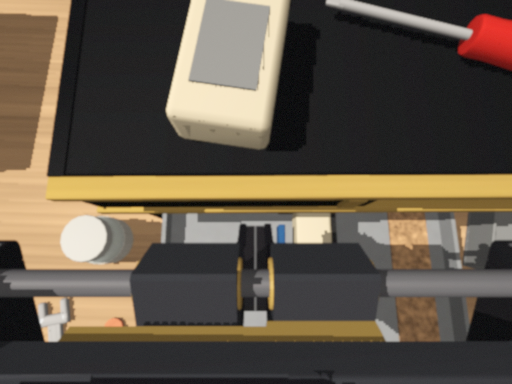

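Emit:
send_rows(moves=[{"grip":0,"delta_pos":[1,1,-20],"rot":[0,0,0]},{"grip":0,"delta_pos":[0,0,-20],"rot":[0,0,0]},{"grip":0,"delta_pos":[0,0,-15],"rot":[0,0,0]},{"grip":0,"delta_pos":[0,0,0],"rot":[0,0,0]}])

```text
t: 8.0
tcp_pos: [0.6379, 0.0925, 0.1942]
tcp_rot: [-0.831, 0.8, -1.392]
ft_force: [-0.1, 0.3, 0.1]
grip_width: 0.0008
```

Emit:
send_rows(moves=[{"grip":0,"delta_pos":[0,2,-20],"rot":[0,0,0]},{"grip":0,"delta_pos":[0,0.5,-20],"rot":[0,0,0]},{"grip":0,"delta_pos":[0,0.5,-15],"rot":[0,0,0]},{"grip":0,"delta_pos":[0,0,-7],"rot":[0,0,0]},{"grip":0,"delta_pos":[0,0,0],"rot":[0,0,0]}])

```text
t: 8.5
tcp_pos: [0.6423, 0.0942, 0.1401]
tcp_rot: [-0.82, 0.792, -1.4]
ft_force: [-0.0, 0.5, -0.3]
grip_width: 0.0004
```

```bash
python3 - <<'E'
from h import *
np.set_printoptions(precision=4,suppress=True)
im,d,c=cap('wrist','wrist5'); im2,_,_=cap('top','top5'); im3,_,_=cap('scene','scene5');o=r.get_obs(); print(o['t'],o['tcp_pos'],o['ft_force'],rotto(np.radians(30)))
a=cv2.resize(im2[150:270,190:310],(400,400),interpolation=2); b=cv2.resize(im3[140:240,220:320],(400,400),interpolation=2)
cv2.imwrite('pics/c5.png',np.hstack([a,b])[:,:,::-1])
E
```

```text
8.65 [0.643  0.0947 0.1412] [ 0.665  -0.183  -0.4879] [0.0058 0.0116 0.0139]
```

View pics/wrist5.png

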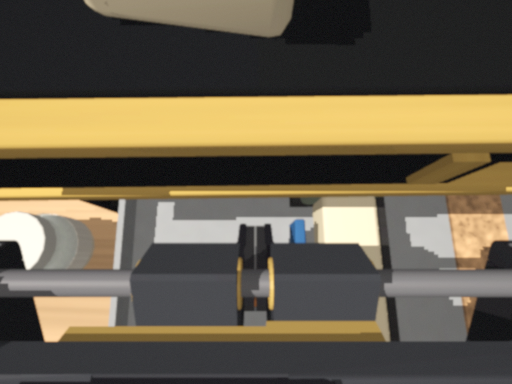

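View pics/c5.png

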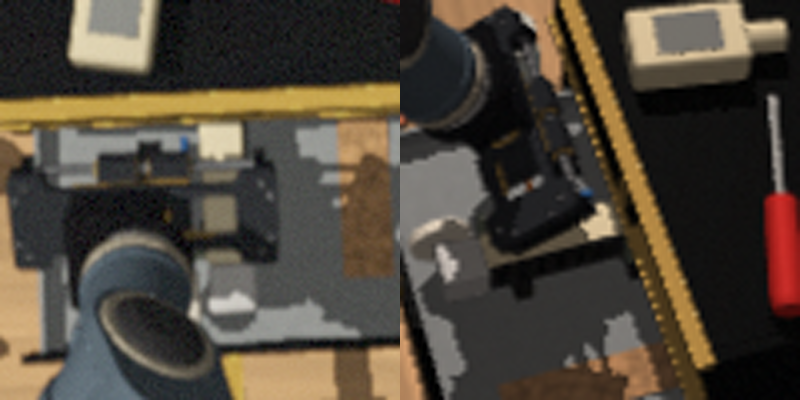

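Emit:
send_rows(moves=[{"grip":0,"delta_pos":[-3,0,-8],"rot":[0,0,0]},{"grip":0,"delta_pos":[0,0,-5],"rot":[0,0,0]},{"grip":0,"delta_pos":[0,0,0],"rot":[0,0,0]}])

```text
t: 8.95
tcp_pos: [0.642, 0.0944, 0.132]
tcp_rot: [-0.812, 0.789, -1.402]
ft_force: [0.5, 0.5, 0.3]
grip_width: 0.0004
```

Emit:
send_rows(moves=[{"grip":0,"delta_pos":[-5,0,-3],"rot":[0,0,0]},{"grip":0,"delta_pos":[-6,-0.2,0],"rot":[0,0,0]},{"grip":0,"delta_pos":[-6,-0.2,0],"rot":[0,0,0]},{"grip":0,"delta_pos":[-6,-0.2,0],"rot":[0,0,0]},{"grip":0,"delta_pos":[0,0,0],"rot":[0,0,0]}])

```text
t: 9.45
tcp_pos: [0.6207, 0.0942, 0.1337]
tcp_rot: [-0.804, 0.785, -1.403]
ft_force: [-0.7, -0.6, 1.4]
grip_width: 0.0004
```

Emit:
send_rows(moves=[{"grip":0,"delta_pos":[-6,-0.2,-4],"rot":[0,0,0]},{"grip":0,"delta_pos":[-6,-0.2,-2],"rot":[0,0,0]},{"grip":0,"delta_pos":[-6,-0.2,-1],"rot":[0,0,0]},{"grip":0,"delta_pos":[-6,-0.2,-1],"rot":[0,0,0]},{"grip":0,"delta_pos":[0,0,0],"rot":[0,0,0]}])

```text
t: 9.95
tcp_pos: [0.5975, 0.0942, 0.1322]
tcp_rot: [-0.809, 0.789, -1.4]
ft_force: [0.1, 0.8, -0.1]
grip_width: 0.0004
```

```bash
python3 - <<'E'
from h import *
np.set_printoptions(precision=4,suppress=True)
im,d,c=cap('wrist','wrist6'); o=r.get_obs(); print(o['t'],o['tcp_pos'],o['ft_force'],rotto(np.radians(30)))
E
```

```text
10.0 [0.5978 0.0942 0.1322] [ 0.0684  0.6751 -0.0316] [0.0013 0.0188 0.0146]
```

View pics/wrist6.png

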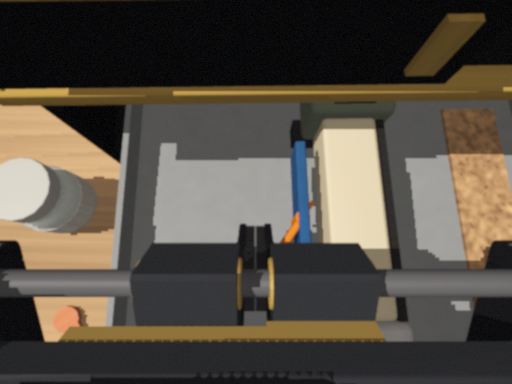

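Emit:
send_rows(moves=[{"grip":0,"delta_pos":[-6,-0.4,-1],"rot":[0,0,0]},{"grip":0,"delta_pos":[-6,-0.4,-1],"rot":[0,0,0]},{"grip":0,"delta_pos":[-6,-0.4,-1],"rot":[0,0,0]},{"grip":0,"delta_pos":[0,0,0],"rot":[0,0,0]}])

```text
t: 10.4
tcp_pos: [0.5793, 0.0929, 0.1328]
tcp_rot: [-0.815, 0.794, -1.398]
ft_force: [0.4, 0.3, 1.2]
grip_width: 0.0002
```

```bash
python3 - <<'E'
from h import *
np.set_printoptions(precision=4,suppress=True)
im,d,c=cap('wrist','wrist7'); o=r.get_obs(); print(o['t'],o['tcp_pos'],o['ft_force'],rotto(np.radians(30)))
E
```

```text
10.45 [0.5797 0.0929 0.133 ] [0.1915 0.5158 0.3044] [0.0021 0.0117 0.0144]
```

View pics/wrist7.png

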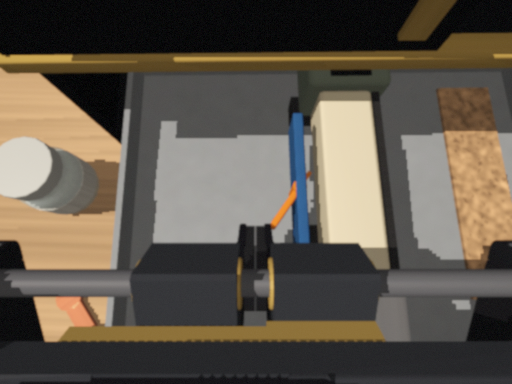

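```bash
cat > lev.py <<'E'
from h import *
import sys
z=load(sys.argv[1]);hsv=cv2.cvtColor(z['im'],cv2.COLOR_RGB2HSV)
m=cv2.inRange(hsv,(4,150,120),(16,255,255)); m[:, :200]=0; m[:,320:]=0
n,l,st,_=cv2.connectedComponentsWithStats(m); i=1+st[1:,4].argmax(); print(st[1:])
v,u=np.nonzero(l==i)
q=np.array([plane(z,a,b,.145)[:2] for a,b in zip(u,v)])
vx,vy,x0,y0=cv2.fitLine(q.astype(np.float32),cv2.DIST_L2,0,.01,.01).ravel()
c,s=np.cos(CY),np.sin(CY); dx,dy=vx*c+vy*s,-vx*s+vy*c
print('angle',np.arctan2(abs(dx),abs(dy)),'len',np.ptp(q@[vx,vy]),'sign',dx*dy)
E
python3 lev.py wrist7;python3 lev.py wrist6; python3 lev.py wrist3
```

```text
[[307 172   4   5  12]
 [271 183  25  45 285]]
angle 1.0057836327484897 len 0.02811617122428345 sign -0.45221149122116083
[[310 202   4   5  13]
 [283 213  16  30 207]]
angle 1.1295613300929699 len 0.01782854523018762 sign -0.38615516455626975
[[202 191  22   7 105]
 [231 191   7   3  16]]
angle 0.05222150049222878 len 0.02214436688456138 sign -0.05212661360302423
```

Emit:
send_rows(moves=[{"grip":0,"delta_pos":[0,-3,-1],"rot":[0,0,0]},{"grip":0,"delta_pos":[0,-3,0],"rot":[0,0,0]},{"grip":0,"delta_pos":[0,0,0],"rot":[0,0,0]},{"grip":0,"delta_pos":[0,0,0],"rot":[0,0,0]}])

```text
t: 10.85
tcp_pos: [0.5797, 0.0878, 0.1323]
tcp_rot: [-0.815, 0.794, -1.395]
ft_force: [-0.5, 0.6, 1.0]
grip_width: 0.0004
```

```bash
python3 - <<'E'
from h import *
np.set_printoptions(precision=4,suppress=True)
im,d,c=cap('wrist','wrist8'); o=r.get_obs(); print(o['t'],o['tcp_pos'],o['ft_force'],rotto(np.radians(30)))
E
python3 lev.py wrist8
```

```text
10.9 [0.5796 0.0878 0.1322] [-0.0309  0.6073 -0.0094] [0.0008 0.011  0.0123]
[[271 184  16  49 274]]
angle 1.2684496567579948 len 0.028351120066148927 sign -0.2842549016528742
```

View pics/wrist8.png

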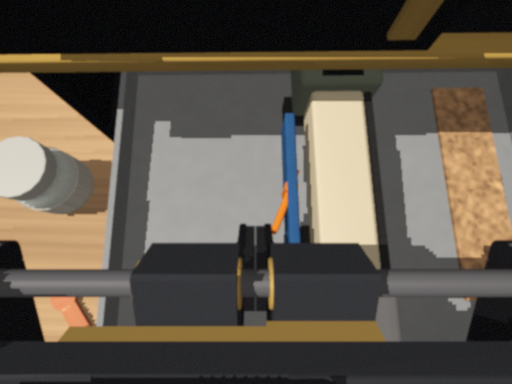

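Emit:
send_rows(moves=[{"grip":0,"delta_pos":[0,6,5],"rot":[0,0,0]},{"grip":0,"delta_pos":[0,0,25],"rot":[0,0,0]},{"grip":0,"delta_pos":[0,0,35],"rot":[0,0,0]},{"grip":40,"delta_pos":[0,-5,40],"rot":[0,0,0]},{"grip":100,"delta_pos":[10,-15,15],"rot":[0,0.005,0.006]},{"grip":100,"delta_pos":[20,-15,0],"rot":[0,0.005,0.006]},{"grip":100,"delta_pos":[20,-10,0],"rot":[0,0,0]},{"grip":100,"delta_pos":[10,-2,0],"rot":[0,0,0]},{"grip":100,"delta_pos":[0,0,0],"rot":[0,0,0]}], force=20)

```text
t: 11.8
tcp_pos: [0.6404, 0.0476, 0.2611]
tcp_rot: [-0.829, 0.793, -1.379]
ft_force: [-0.0, 0.8, 1.2]
grip_width: 0.0405
```

```bash
python3 - <<'E'
from h import *
np.set_printoptions(precision=4,suppress=True)
im,d,c=cap('wrist','wrist9'); o=r.get_obs(); print(o['t'],o['tcp_pos'],o['grip_width'],o['qpos'],o['ft_force'],rotto(np.radians(30)))
E
python3 lev.py wrist9; python3 meas.py wrist9
```

```text
11.85 [0.6396 0.0479 0.2609] 0.044634863594016104 [ 0.1279  0.1818 -0.3422  1.9615  0.2903  0.5068 -1.9412] [-0.5553 -0.5679  0.1419] [ 0.0031 -0.0006 -0.0043]
[[237 267   1   1   1]
 [220 297   6   9  32]]
angle 1.1767957937572637 len 0.008224458349986197 sign -0.3544724577807734
blue 294 230 236 232 317 cab pct5 [-0.0798  0.0292  0.1467] 95 [-0.0067  0.0333  0.1499] med [-0.031   0.0312  0.1485]
orange 33 220 237 267 305 cab pct5 [-0.0716  0.038   0.1418] 95 [-0.0645  0.0422  0.1469] med [-0.0681  0.0399  0.1453]
cream 2519 155 280 219 325 cab pct5 [-0.086  -0.0113  0.1488] 95 [0.0011 0.0178 0.1518] med [-0.0317  0.0029  0.1504]
white 19 228 234 323 325 cab pct5 [-0.0885  0.0291  0.1471] 95 [-0.0864  0.0345  0.1494] med [-0.0876  0.0318  0.1484]
```

View pics/wrist9.png

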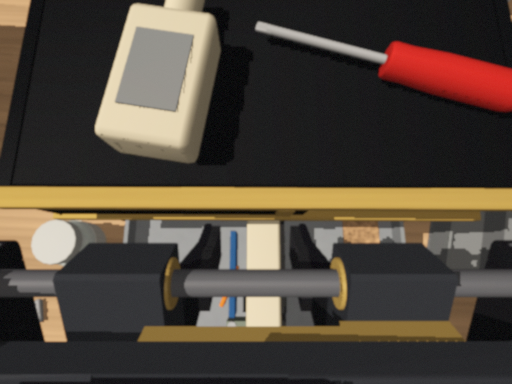

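Emit:
send_rows(moves=[{"grip":100,"delta_pos":[3,-3,-10],"rot":[0,0,0]},{"grip":100,"delta_pos":[2,-2,-15],"rot":[0,0,0]},{"grip":100,"delta_pos":[0,0,-15],"rot":[0,0,0]},{"grip":100,"delta_pos":[0,0,-10],"rot":[0,0,0]},{"grip":100,"delta_pos":[0,0,0],"rot":[0,0,0]},{"grip":100,"delta_pos":[0,0,0],"rot":[0,0,0]}])

```text
t: 12.45
tcp_pos: [0.6397, 0.047, 0.2047]
tcp_rot: [-0.838, 0.794, -1.37]
ft_force: [0.2, -0.4, 1.0]
grip_width: 0.0855
```

Emit:
send_rows(moves=[{"grip":100,"delta_pos":[3,-3,-10],"rot":[0,0,0]},{"grip":100,"delta_pos":[2,-2,-20],"rot":[0,0,0]},{"grip":100,"delta_pos":[0,0,-20],"rot":[0,0,0]},{"grip":100,"delta_pos":[0,0,-10],"rot":[0,0,0]},{"grip":100,"delta_pos":[0,0,0],"rot":[0,0,0]}])

```text
t: 12.95
tcp_pos: [0.647, 0.0417, 0.1448]
tcp_rot: [-0.833, 0.79, -1.371]
ft_force: [-0.4, -0.1, -0.4]
grip_width: 0.087
```

```bash
python3 - <<'E'
from h import *
np.set_printoptions(precision=4,suppress=True)
im,d,c=cap('wrist','wrist10'); o=r.get_obs(); print(o['t'],o['tcp_pos'],o['grip_width'],o['ft_force'],rotto(np.radians(30)))
E
```

```text
13.0 [0.6475 0.0418 0.1456] 0.08706603190999124 [-0.6949 -0.5751 -0.0217] [ 0.003  -0.0001 -0.0119]
```

View pics/wrist10.png

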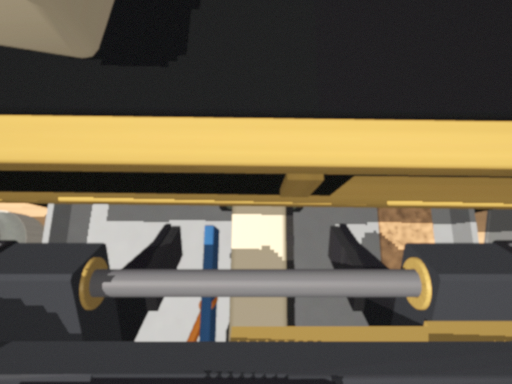

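Emit:
send_rows(moves=[{"grip":100,"delta_pos":[-1,0,-12],"rot":[0,0,-0.005]},{"grip":100,"delta_pos":[0,0,-10],"rot":[0,0,0]},{"grip":100,"delta_pos":[0,0,-3],"rot":[0,0,0]},{"grip":100,"delta_pos":[0,0,0],"rot":[0,0,0]}])

```text
t: 13.4
tcp_pos: [0.65, 0.0427, 0.1251]
tcp_rot: [-0.823, 0.785, -1.378]
ft_force: [0.5, 0.6, -0.0]
grip_width: 0.0872
```

Position is good; close with about 25 N.

Emit:
send_rows(moves=[{"grip":0,"delta_pos":[-4,0,-2],"rot":[0,0,0]},{"grip":0,"delta_pos":[0,0,0],"rot":[0,0,0]},{"grip":0,"delta_pos":[0,0,0],"rot":[0,0,0]},{"grip":0,"delta_pos":[0,0,0],"rot":[0,0,0]},{"grip":0,"delta_pos":[0,0,0],"rot":[0,0,0]},{"grip":0,"delta_pos":[0,0,0],"rot":[0,0,0]},{"grip":0,"delta_pos":[0,0,0],"rot":[0,0,0]},{"grip":0,"delta_pos":[0,0,0],"rot":[0,0,0]}], force=25)

```text
t: 14.2
tcp_pos: [0.6491, 0.0421, 0.1277]
tcp_rot: [-0.817, 0.781, -1.381]
ft_force: [-1.2, 1.2, -0.2]
grip_width: 0.0435
```

Emit:
send_rows(moves=[{"grip":0,"delta_pos":[0,0,0],"rot":[0,0,0]},{"grip":0,"delta_pos":[0,0,0],"rot":[0,0,0]},{"grip":0,"delta_pos":[0,0,0],"rot":[0,0,0]},{"grip":0,"delta_pos":[0,0,0],"rot":[0,0,0]},{"grip":0,"delta_pos":[0,0,0],"rot":[0,0,0]},{"grip":0,"delta_pos":[0,0,0],"rot":[0,0,0]},{"grip":0,"delta_pos":[0,0,0],"rot":[0,0,0]},{"grip":0,"delta_pos":[0,0,0],"rot":[0,0,0]},{"grip":0,"delta_pos":[0,0,0],"rot":[0,0,0]},{"grip":0,"delta_pos":[0,0,0],"rot":[0,0,0]}])

```text
t: 15.2
tcp_pos: [0.6491, 0.0421, 0.1277]
tcp_rot: [-0.817, 0.78, -1.381]
ft_force: [0.6, -0.6, -0.1]
grip_width: 0.0433
```

```bash
python3 - <<'E'
from h import *
np.set_printoptions(precision=4,suppress=True)
im,d,c=cap('wrist','wrist11'); o=r.get_obs(); print(o['t'],o['tcp_pos'],o['grip_width'],o['ft_force'],rotto(np.radians(30)))
E
```

```text
15.25 [0.6491 0.0421 0.1277] 0.04337850896882463 [-0.2324 -0.1654 -0.5911] [ 0.0016  0.0162 -0.006 ]
```

View pics/wrist11.png

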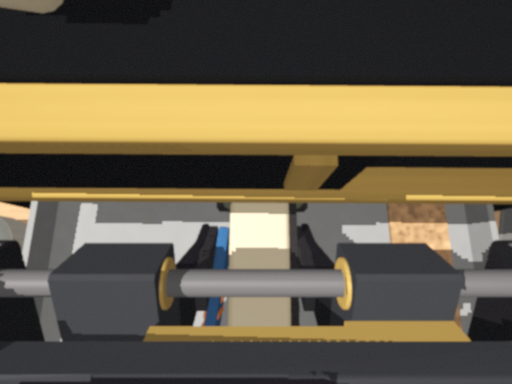

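Paddle is pressed against the body between the fingers (blue at col 222, cream at 230–290). Hold on for more than another second, then release.

Emit:
send_rows(moves=[{"grip":0,"delta_pos":[0,0,0],"rot":[0,0,0]},{"grip":0,"delta_pos":[0,0,0],"rot":[0,0,0]},{"grip":0,"delta_pos":[0,0,0],"rot":[0,0,0]},{"grip":0,"delta_pos":[0,0,0],"rot":[0,0,0]},{"grip":0,"delta_pos":[0,0,0],"rot":[0,0,0]},{"grip":0,"delta_pos":[0,0,0],"rot":[0,0,0]},{"grip":0,"delta_pos":[0,0,0],"rot":[0,0,0]},{"grip":0,"delta_pos":[0,0,0],"rot":[0,0,0]},{"grip":0,"delta_pos":[0,0,0],"rot":[0,0,0]},{"grip":0,"delta_pos":[0,0,0],"rot":[0,0,0]}])

```text
t: 16.25
tcp_pos: [0.6491, 0.0421, 0.1277]
tcp_rot: [-0.817, 0.78, -1.381]
ft_force: [0.5, 1.0, -0.8]
grip_width: 0.0431
```

Emit:
send_rows(moves=[{"grip":100,"delta_pos":[0,0,0],"rot":[0,0,0]},{"grip":100,"delta_pos":[0,0,0],"rot":[0,0,0]},{"grip":100,"delta_pos":[0,0,0],"rot":[0,0,0]},{"grip":100,"delta_pos":[0,0,0],"rot":[0,0,0]},{"grip":100,"delta_pos":[0,0,0],"rot":[0,0,0]},{"grip":100,"delta_pos":[0,0,0],"rot":[0,0,0]},{"grip":100,"delta_pos":[0,0,0],"rot":[0,0,0]},{"grip":100,"delta_pos":[0,0,0],"rot":[0,0,0]}])

```text
t: 17.05
tcp_pos: [0.6493, 0.0431, 0.128]
tcp_rot: [-0.816, 0.78, -1.38]
ft_force: [-0.4, 0.6, 0.6]
grip_width: 0.0865
```

Emit:
send_rows(moves=[{"grip":100,"delta_pos":[-3,0,15],"rot":[0,0,0]},{"grip":100,"delta_pos":[0,0,25],"rot":[0,0,0]},{"grip":100,"delta_pos":[0,0,35],"rot":[0,0,0]},{"grip":100,"delta_pos":[-5,0,40],"rot":[0,0,0]},{"grip":100,"delta_pos":[-20,0,40],"rot":[0,0,0]},{"grip":100,"delta_pos":[-40,0,15],"rot":[0,0,0]},{"grip":100,"delta_pos":[-30,-20,0],"rot":[0,0,0]},{"grip":100,"delta_pos":[0,-30,0],"rot":[0,0,0]},{"grip":100,"delta_pos":[0,0,0],"rot":[0,0,0]}])

```text
t: 17.95
tcp_pos: [0.5465, -0.0077, 0.3039]
tcp_rot: [-0.82, 0.778, -1.38]
ft_force: [0.8, 0.1, -0.3]
grip_width: 0.0869
```

```bash
python3 - <<'E'
from h import *
np.set_printoptions(precision=4,suppress=True)
im,d,c=cap('wrist','wrist12'); im2,_,_=cap('top','top12');o=r.get_obs(); print(o['t'],o['tcp_pos'],o['grip_width'],o['ft_force'])
E
python3 lev.py wrist12; python3 meas.py wrist12
```

```text
18.05 [ 0.5467 -0.0036  0.3035] 0.08709386374485971 [-0.5049  0.2687  0.3384]
blue 383 188 197 154 221 cab pct5 [-0.0795  0.0291  0.133 ] 95 [-0.0079  0.0331  0.1496] med [-0.0454  0.03    0.1479]
orange 51 181 197 183 213 cab pct5 [-0.0721  0.0279  0.1344] 95 [-0.0385  0.0413  0.1464] med [-0.066   0.0384  0.1444]
cream 2710 188 231 144 336 cab pct5 [-0.0998 -0.0116  0.1486] 95 [0.0026 0.0181 0.1519] med [-0.0516  0.0033  0.1505]
white 1102 182 232 223 268 cab pct5 [-0.1326 -0.0159  0.1489] 95 [-0.0912  0.0337  0.1598] med [-0.1189  0.0027  0.1524]Traceback (most recent call last):
  File "lev.py", line 5, in <module>
    n,l,st,_=cv2.connectedComponentsWithStats(m); i=1+st[1:,4].argmax(); print(st[1:])
                                                      ~~~~~~~~~~~~~~~^^
ValueError: attempt to get argmax of an empty sequence
```

View pics/wrist12.png

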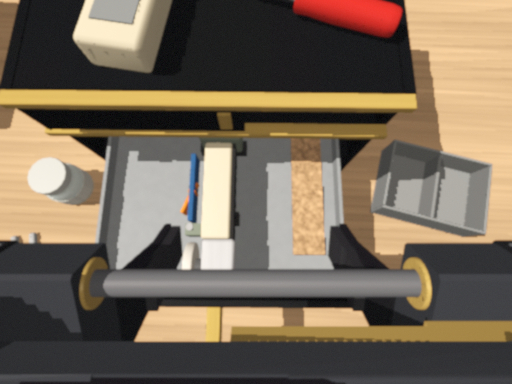

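View pics/top12.png

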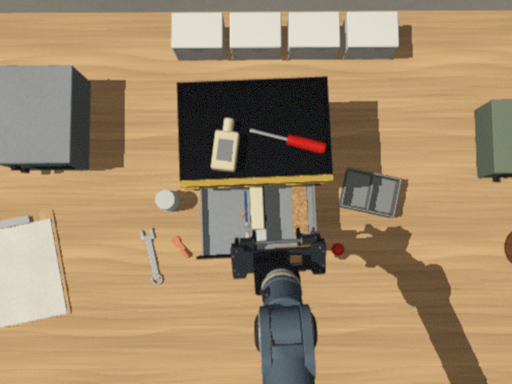

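```bash
python3 - <<'E'
from h import *
a=load('top0')['im'].astype(int);b=load('top12')['im'].astype(int)
d=(abs(a-b).sum(2)>90)
for n,(u0,u1,v0,v1) in dict(cabtop=(180,330,85,175),jar=(150,180,188,212),spanlug=(138,190,228,286),cap=(330,346,240,257),bin=(340,402,168,218)).items(): print(n,d[v0:v1,u0:u1].sum())
print(r.finish_job())
E
```

```text
cabtop 1
jar 0
spanlug 0
cap 209
bin 27
the job is handed in; nothing more can be done
None
```

The switch check is done and the job was handed in at about 18 s; no verdict is reported.

- **Tray:** I pinched the brass pull and drew the tray to its hard stop, where I felt a wrist force of about 24 N in x. The later pictures show the polisher still in the same place, so the tray has stayed out.
- **Lever:** I swept the lock-off lever forward with the closed fingers. It first stood at about 1.0 rad in the picture, so I nudged it inward. It then measured about 1.2 rad, give or take 0.1. In the last picture its tip still lies forward.
- **Paddle:** I squeezed paddle and body together at 25 N. The fingers stopped at 43.5 mm, against 44 mm expected fully in, and held for about 2 s. The contact forces on each side can't be read directly. After opening, the paddle measured the same position as before the squeeze.
- **Robot:** It stands clear above the tray with no contact force.
- **Other objects:** Comparing the top view before and after, the cabinet top, jar, spanner and ground lug are unchanged. The valve cap and parts bin areas did differ. I put that down to the arm's shadow, because both sit at the same pixels by eye, but I did not measure their positions separately.

My lever-angle script found nothing in the last wrist picture because its search window missed the lever. The final lever reading therefore comes from the colour-and-depth measurement (tip about 42 mm sideways, 72 mm in front of the tracks) and from looking at the picture.

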